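# Press the glass panes home in order

### The arm

A 6-joint arm with a two-finger parallel gripper is mounted at the origin on a cart in front of the work surface, level with it; the furniture and walls round the work are solid. World frame = base frame: x ahead of the robot, y to its left, z up, the work surface at z = 0. Lengths are in m, angles in rad, forces in N, time in s.
With the tool pointing down it reaches from about 0.275 to 0.825 m from the base axis. Payload 5.2 kg.
Tool frame: the origin (TCP) lies midway between the tips of the shut fingers; the grasp point (between the pads) lies 19 mm behind it; z points along the fingers, x is the direction in which the jaws open and shut, and the axes are right-handed (so a half turn about z gives the same grasp; the last joint's range is limited). The gripper opens to 93 mm and grips with 3 to 60 N. Pads are 15 mm wide; open, the fingers measure 128 mm over their backs; the gripper's body (75 mm by 188 mm) begins 65 mm behind the grasp point.
Start: joints at [1.093, 0.259, 1.535, -0, 1.348, -0.203], TCP at [0.149, 0.529, 0.179] pointing down, gripper open.
Joint ranges: [-3.14, 3.14], [-0.91, 2.08], [0.19, 2.58], [-1.22, 4.36], [0.22, 2.71], [-3.12, 3.12]. Speed limits (rad/s): [2.57, 2.57, 3.14, 3.14, 3.14, 3.14].

### API

Orientations are given as a rotation vector (axis times angle).
In Python, from cell import read_state, camera, hand_in gives the robot as it stands.
- The arm moves only by the tool step_arm, never from a script. Its argument "deltas" is a list of rows, each a list of 4 numbers: the shift along the tool's x, y, z scaled (see below), then the turn about the tool's z scaled (see below). In form: [[x, y, z, roll], ...]. A call has 1 to 20 rows; each row shifts and turns the commanded pose from where the row before left it, along the tool's axes as they then stand; what a row does not reach is not made up. The controller multiplies each number of a shift by 500 mm and each number of a turn by 0.08 rad. A row lasts 1/8 s, in which the tool goes at most 62.5 mm and 10.7 degrees, less where a joint would pass 70% of its speed; a pose out of reach is approached as far as the arm can. A call with a number of a shift or a turn outside -1 to 1 is refused whole. A call with a gripper value outside its range is refused whole. "jaw" is the opening, from 0 (shut) to 1 (fully open), set as the call begins (left out, the last holds). The fingers move at their own pace and stop on an object; the grip force is fixed at half the most. Time passes only in rows, so rows that do not move let the fingers close. It gives the time, the measured TCP pose, the force and the opening at its end, in the units of the state.
- read_state(): the state, without advancing time (a new reading comes with each control period).
- camera(name): name is "scene" or "top" or "wrist"; returns a dict with "img" (420x560x3 uint8, red, green, blue), "fx", "fy", "cx", "cy" (pixels), "dist_coeffs" ([k1, k2, p1, p2, k3] as OpenCV has them; the pictures are not rectified), "world_from_camera" (4x4, takes a point from camera to world coordinates); the wrist camera has in their place "hand_eye" (4x4, takes a point from camera to tool coordinates, whose origin is the TCP and whose axes are the tool frame's). Camera axes: x right, y down, z forward; pixel columns grow to the right and rows downward; lengths in m; the calibration is good to about 2 mm. A picture is of the moment at which its call begins: read the wrist's pose just before it. There is no depth.
- hand_in(): hands the job in, once; it reports no verdict.
The state is a dict: "t": time; "joint_positions": joint angles; "joint_velocities": joint speeds; "joint_efforts": joint torques, N m; "position": TCP position; "ee_rot": TCP orientation; "contact_force": force on the tool from outside, world axes, zero at the start; "ft_torque": the same for the moment, N m; "grip_width": finger opening in m.
Only numpy, scipy, OpenCV 4.12 (cv2) and the standard library are available. Lean on these libraries where they do the work, as an engineer would, in place of code of your own. Each camera call takes 0.05 s, during which the arm holds its last target. There are 200 camera calls.

### The job

Four small wooden frames lie on the bench, each with a glass pane that still stands a little proud of the rim. With a fingertip, lightly press the round pane down until it is level with its frame, then the square one, then the oblong one, in that order. Leave the three-sided one untouched, and do not pick up or shift the frames or anything else on the bench.

Things in the scene. Friction and masses are not known exactly. Their poses are not given: they have to be found in the camera images.
- round_frame: Wooden frame, round, outside diameter 88 mm; its glass pane is a disc 69 mm across. Loose on the bench, 0.35 kg, 20 mm high, rim 7 to 8 mm wide, a pane of milky white glass, 8 mm thick, sits in it on a cork bed. Origin: centre of its underside; z up.
- round_top (a point): Centre of the upper face of the round pane; it moves with the pane. About 25 mm above the bench at the start (5 mm above the wooden rim), 20 mm when level with the rim.
- round_pane (a joint): How far the round pane has been pushed straight down into its frame, in m: 0 to 0.001 at the start (standing 4 to 5 mm above the rim), 0.005 level with the rim, stop on the soft bed at 0.0065. It slides against about 2 N of friction, cannot tilt, and stays where it is left. Push anywhere near its middle.
- square_frame: Wooden frame, square, 80 x 80 mm outside; its glass pane is 61 x 61 mm. Loose on the bench, 0.35 kg, 20 mm high, rim 7 to 8 mm wide, a pane of milky white glass, 8 mm thick, sits in it on a cork bed. Origin: centre of its underside; z up.
- square_top (a point): Centre of the upper face of the square pane; it moves with the pane. About 25 mm above the bench at the start (5 mm above the wooden rim), 20 mm when level with the rim.
- square_pane (a joint): How far the square pane has been pushed straight down into its frame, in m: 0 to 0.001 at the start (standing 4 to 5 mm above the rim), 0.005 level with the rim, stop on the soft bed at 0.0065. It slides against about 2 N of friction, cannot tilt, and stays where it is left. Push anywhere near its middle.
- oblong_frame: Wooden frame, oblong (a clear rectangle), 64 mm along its x by 104 mm along its y outside; its glass pane is 45 x 85 mm. Loose on the bench, 0.35 kg, 20 mm high, rim 7 to 8 mm wide, a pane of milky white glass, 8 mm thick, sits in it on a cork bed. Origin: centre of its underside; z up.
- oblong_top (a point): Centre of the upper face of the oblong pane; it moves with the pane. About 25 mm above the bench at the start (5 mm above the wooden rim), 20 mm when level with the rim.
- oblong_pane (a joint): How far the oblong pane has been pushed straight down into its frame, in m: 0 to 0.001 at the start (standing 4 to 5 mm above the rim), 0.005 level with the rim, stop on the soft bed at 0.0065. It slides against about 2 N of friction, cannot tilt, and stays where it is left. Push anywhere near its middle.
- triangle_frame: Wooden frame, three-sided (equilateral), sides about 100 mm outside, a corner along its x axis; its glass pane has sides of 74 mm. It is to be left alone. Loose on the bench, 0.35 kg, 20 mm high, rim 7 to 8 mm wide, a pane of milky white glass, 8 mm thick, sits in it on a cork bed. Origin: centre of its underside; z up.
- triangle_top (a point): Centre of the upper face of the three-sided pane; it moves with the pane. About 25 mm above the bench at the start (5 mm above the wooden rim), 20 mm when level with the rim.
- triangle_pane (a joint): How far the three-sided pane has been pushed straight down into its frame, in m: 0 to 0.001 at the start (standing 4 to 5 mm above the rim), 0.005 level with the rim, stop on the soft bed at 0.0065. It slides against about 2 N of friction, cannot tilt, and stays where it is left. Push anywhere near its middle.
- nugget: Flat blue glass nugget, 24 x 23 x 9 mm, loose; a bystander. Origin: centre of its underside.
- spool: Spool of solder, standing, 55 mm across, 40 mm high, loose; a bystander. Origin: centre of its underside.
- pliers: Red-handled pliers lying flat, 144 mm long, 56 mm wide, 14 mm high, loose; a bystander. Origin: centre of its underside.
- cutter: Pencil-like brass glass cutter, 136 mm long, 13 mm thick, lying, loose; a bystander. Origin: centre of its underside.
- marker: Felt marker, 124 mm long, 14 mm thick, lying, loose; a bystander. Origin: centre of its underside.
- flux: Small bottle with a screw cap, 48 mm across, 103 mm high, standing, loose; a bystander. Origin: centre of its underside.

How it is judged:
By the outcome, as a careful person would: the job done as asked, in the order asked, and still so for the second after the job is handed in, with the robot touching nothing.
It also fails if it takes over 45 s, if anything falls off the work surface, if the arm or the gripper's body presses on something with over 40 N, if the wrist force passes 120 N, or if a joint passes its speed limit or range.

## Working session

There is one attempt and no reset: what is moved stays moved. The work goes in short steps, Python scripts to look and compute and a tool call to move; the robot and the scene stay as the last step left them, time stands still between calls to the robot, and variables do not carry over. Pictures are saved under pics/ and viewed, about 8 in all and at most 12, crops included, and the job is handed in when it is done.

Besides the shell and the picture viewer there is one more tool, called as name([rows], argument=value, ...), one row to a line, values as JSON. step_arm: Moves the arm, as the interface text tells. Shifts and turns lie within -1 to 1; 1 stands for 500 mm of shift or 0.08 rad of turn. Its arguments: {"type":"object","properties":{"deltas":{"type":"array"},"jaw":{"type":"number"}},"required":["deltas"]}

```bash
mkdir -p pics
cat > h.py <<'E'
import numpy as np, cv2
from cell import read_state, camera, hand_in
from scipy.spatial.transform import Rotation as R
def shot(name,fn):
    s=read_state(); c=camera(name)
    cv2.imwrite('pics/'+fn,c['img'][:,:,::-1]); 
    np.savez('pics/'+fn+'.npz',**{k:v for k,v in c.items() if k!='img'},pos=s['position'],rot=s['ee_rot'])
def px2w(fn,pts,z):
    c=np.load('pics/'+fn+'.npz')
    K=np.array([[c['fx'],0,c['cx']],[0,c['fy'],c['cy']],[0,0,1.]])
    if 'world_from_camera' in c: T=c['world_from_camera']
    else:
        A=np.eye(4);A[:3,:3]=R.from_rotvec(c['rot']).as_matrix();A[:3,3]=c['pos'];T=A@c['hand_eye']
    u=cv2.undistortPoints(np.array(pts,float).reshape(-1,1,2),K,c['dist_coeffs'])[:,0]
    d=np.c_[u,np.ones(len(u))]@T[:3,:3].T
    return T[:3,3]+d*((z-T[2,3])/d[:,2])[:,None]
E
python3 - <<'E'
from h import *
shot('top','top1.png'); shot('scene','scene1.png')
s=read_state(); print(s); print(R.from_rotvec(s['ee_rot']).as_matrix().round(3))
E
```

```text
{'t': 0.1, 'joint_positions': array([ 1.09319737e+00,  2.59237375e-01,  1.53593246e+00,  5.78260003e-06,
        1.34801842e+00, -2.02806148e-01]), 'joint_velocities': array([ 0.00082054, -0.00146086, -0.00403051,  0.00094262, -0.00150521,
        0.00137318]), 'joint_efforts': array([ 1.61658765e-03, -4.38204181e+01, -2.84648412e+01,  7.18553527e-02,
        3.61299596e-02, -2.47562738e-06]), 'position': array([0.148966  , 0.528881  , 0.17853505]), 'ee_rot': array([ 2.50422195e+00,  1.89583406e+00, -2.26539004e-03]), 'contact_force': array([-0.59140622, -0.31802075, -0.75593504]), 'ft_torque': array([ 0.01573703, -0.00123661, -0.06217541]), 'grip_width': 0.09293215649389507}
[[ 0.271  0.962 -0.001]
 [ 0.962 -0.271 -0.001]
 [-0.002 -0.    -1.   ]]
```

View pics/top1.png

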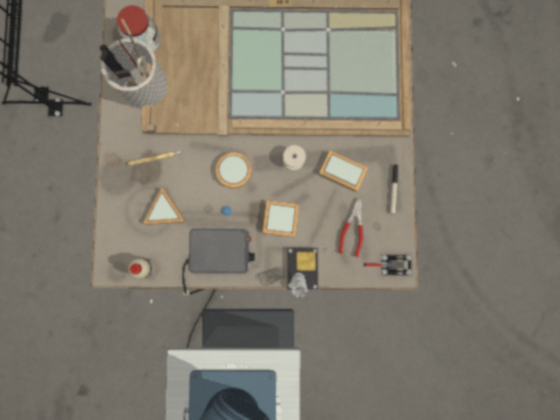

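View pics/scene1.png

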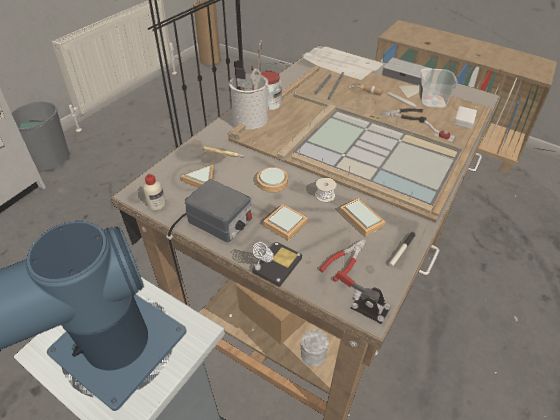

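The top view shows the round pane at (234,169), the square at (281,218), the oblong at (344,170) and the triangle at (162,210). The spool is at (294,157), the solder station at (219,250) and the flux bottle at (139,268).

Run:
```python
from h import *
print(px2w('top1.png',[(234,169),(281,218),(344,170),(162,210)],.025).round(4))
print(px2w('top1.png',[(294,157),(219,250),(139,268),(302,260),(130,65)],.04).round(3))
print(px2w('scene1.png',[(272,177),(285,219),(362,215)],.025).round(4))
i=cv2.imread('pics/top1.png')[130:260,130:390]
cv2.imwrite('pics/topc.png',cv2.resize(i,None,fx=3,fy=3,interpolation=cv2.INTER_CUBIC))
```

```text
[[ 0.5848  0.004   0.025 ]
 [ 0.465  -0.1121  0.025 ]
 [ 0.5847 -0.2666  0.025 ]
 [ 0.4824  0.1766  0.025 ]]
[[ 0.613 -0.143  0.04 ]
 [ 0.386  0.035  0.04 ]
 [ 0.343  0.223  0.04 ]
 [ 0.364 -0.162  0.04 ]
 [ 0.84   0.263  0.04 ]]
[[ 0.5743 -0.0009  0.025 ]
 [ 0.4573 -0.1161  0.025 ]
 [ 0.573  -0.2714  0.025 ]]
```

View pics/topc.png

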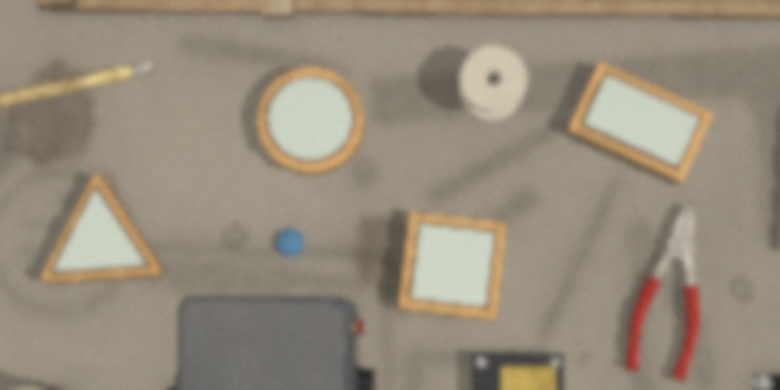

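The crop confirms it: round pane centre at about (310,119) in the crop, square (452,265), oblong (641,122). The area around them is clear. Next I shut the fingers and move above the middle of the three frames for a closer look.

step_arm([
  [-0.031,0.033,-0.02,0],
  [-0.063,0.0663,-0.02,0],
  [-0.063,0.0663,-0.02,0],
  [-0.063,0.0663,-0.02,0],
  [-0.063,0.0663,-0.01,0],
  [-0.063,0.0663,-0.01,0],
  [-0.063,0.0663,-0.01,0],
  [-0.063,0.0663,-0.01,0],
  [-0.063,0.0663,-0.01,0],
  [-0.063,0.0663,-0.01,0],
  [-0.063,0.0663,0,0],
  [-0.063,0.0663,0,0],
  [-0.063,0.0663,0,0],
  [-0.063,0.0663,0,0],
  [-0.063,0.0663,0,0],
  [-0.031,0.033,0,0],
  [0,0,0,0],
  [0,0,0,0],
], jaw=0)

```text
t: 2.35
position: [0.4987, -0.059, 0.2494]
ee_rot: [-2.504, -1.896, 0.0]
contact_force: [-0.2, -0.1, 0.1]
grip_width: 0.0005
```

Run:
```python
from h import *
shot('wrist','w1.png'); s=read_state(); print(s['t'],s['position'],s['contact_force'],s['grip_width']); print(np.load('pics/w1.png.npz')['hand_eye'].round(3),R.from_rotvec(s['ee_rot']).as_matrix().round(4))
i=cv2.imread('pics/w1.png'); cv2.imwrite('pics/w1b.png',cv2.resize(i,(800,600)))
```

```text
2.4 [ 0.49885117 -0.05869896  0.24952798] [ 0.21624575 -0.31466999  1.19787566] 0.000414584827584561
[[ 1.    -0.001 -0.     0.   ]
 [ 0.001  0.962  0.273 -0.076]
 [-0.    -0.273  0.962 -0.207]
 [ 0.     0.     0.     1.   ]] [[ 2.704e-01  9.628e-01 -1.000e-04]
 [ 9.628e-01 -2.704e-01  4.000e-04]
 [ 4.000e-04 -2.000e-04 -1.000e+00]]
```

View pics/w1b.png

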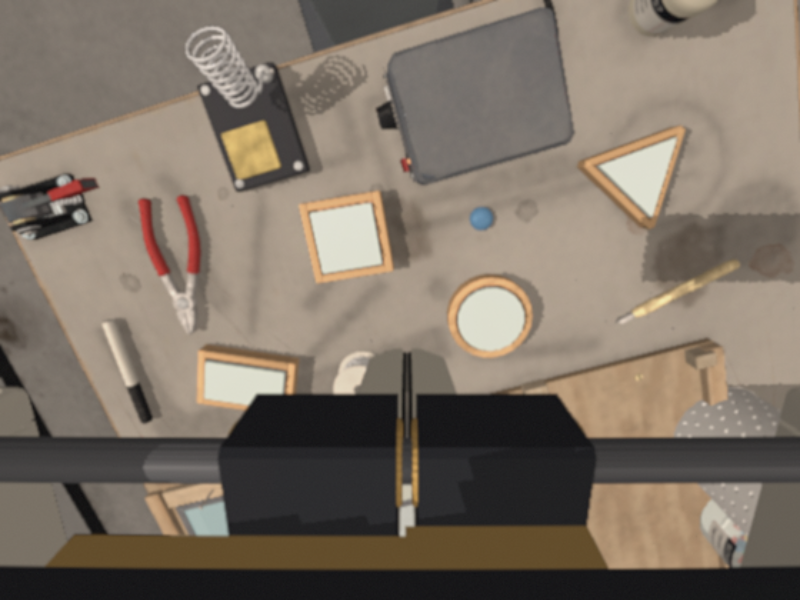

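The wrist view (800x600) shows the round pane at (491,319), the square at (346,238) and the oblong at (245,385).

Run:
```python
from h import *
P=px2w('w1.png',np.array([(491,319),(346,238),(245,385)])*.7,.025); print(P.round(4))
t=px2w('top1.png',[(130+310/3,130+119/3),(130+452/3,130+265/3),(130+641/3,130+122/3)],.025); print(t.round(4))
A=R.from_rotvec(read_state()['ee_rot']).as_matrix()
p=read_state()['position']
for q in P: print(((q-p)@A/.5).round(4)); p=q
```

```text
[[ 0.5846  0.0076  0.025 ]
 [ 0.4649 -0.1102  0.025 ]
 [ 0.5855 -0.2634  0.025 ]]
[[ 0.5831  0.0056  0.025 ]
 [ 0.4641 -0.1113  0.025 ]
 [ 0.583  -0.2658  0.025 ]]
[0.1739 0.1294 0.4491]
[-2.916e-01 -1.668e-01 -1.000e-04]
[-2.298e-01  3.151e-01 -2.000e-04]
```

step_arm([
  [0.0569,0.043,0.05,0],
  [0.0569,0.043,0.07,0],
  [0.0568,0.043,0.07,0],
  [0,0,0.1,0],
  [0,0,0.09,0],
  [0,0,0.049,0],
  [0,0,0,0],
  [0,0,0,0],
])

```text
t: 3.4
position: [0.5856, 0.0054, 0.0363]
ee_rot: [2.503, 1.897, 0.002]
contact_force: [-0.6, 0.1, 0.6]
grip_width: 0.0004
```

Run:
```python
from h import *
shot('wrist','w2.png'); s=read_state(); print(s['t'],s['position'],s['contact_force'])
```

```text
3.45 [0.58598237 0.00508518 0.03661506] [-0.01789027  0.07443591  0.47235709]
```

View pics/w2.png

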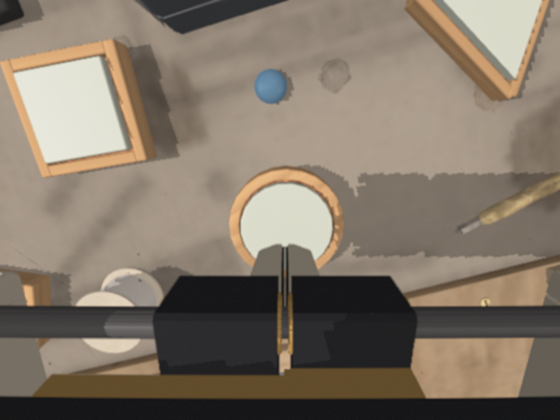

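step_arm([
  [0,0,0.008,0],
  [0,0,0.006,0],
  [0,0,0,0],
])

```text
t: 3.82
position: [0.5846, 0.0047, 0.0277]
ee_rot: [-2.505, -1.896, 0.0]
contact_force: [-1.0, -0.4, 0.1]
grip_width: 0.0004
```

Run:
```python
from h import *
print(px2w('w2.png',[(287,225)],.025))
for k in range(3):
  s=read_state(); print(s['t'],s['position'],s['contact_force'])
```

```text
[[0.58262934 0.00847374 0.025     ]]
3.825 [0.58464259 0.00472576 0.02770563] [-1.03257862 -0.42749081  0.07410538]
3.825 [0.58464259 0.00472576 0.02770563] [-1.03257862 -0.42749081  0.07410538]
3.825 [0.58464259 0.00472576 0.02770563] [-1.03257862 -0.42749081  0.07410538]
```

step_arm([
  [0,0,0,0],
])

```text
t: 3.95
position: [0.5848, 0.0047, 0.0278]
ee_rot: [-2.505, -1.896, 0.0]
contact_force: [0.2, 0.1, 0.2]
grip_width: 0.0004
```

step_arm([
  [0,0,0.002,0],
])

```text
t: 4.08
position: [0.585, 0.0047, 0.0268]
ee_rot: [2.505, 1.896, 0.0]
contact_force: [-0.3, 0.8, 0.8]
grip_width: 0.0005
```

step_arm([
  [0,0,0.001,0],
])

```text
t: 4.2
position: [0.5848, 0.0048, 0.0262]
ee_rot: [-2.505, -1.896, 0.0]
contact_force: [0.1, 0.6, -1.1]
grip_width: 0.0003
```

step_arm([
  [0,0,0.001,0],
])

```text
t: 4.32
position: [0.5848, 0.0048, 0.0257]
ee_rot: [-2.505, -1.896, 0.0]
contact_force: [-0.5, 0.4, -0.1]
grip_width: 0.0007
```

step_arm([
  [0,0,0.001,0],
])

```text
t: 4.45
position: [0.5849, 0.0048, 0.0252]
ee_rot: [2.505, 1.896, 0.0]
contact_force: [-0.6, -0.2, -0.5]
grip_width: 0.0004
```

step_arm([
  [0,0,0.001,0],
])

```text
t: 4.58
position: [0.5848, 0.0048, 0.0247]
ee_rot: [2.505, 1.896, 0.0]
contact_force: [-0.6, 0.1, 0.0]
grip_width: 0.0002
```

step_arm([
  [0,0,0.001,0],
])

```text
t: 4.7
position: [0.5848, 0.0048, 0.0242]
ee_rot: [-2.505, -1.896, -0.0]
contact_force: [0.7, 0.5, 0.3]
grip_width: 0.0005
```

step_arm([
  [0,0,0.001,0],
])

```text
t: 4.82
position: [0.5848, 0.0048, 0.0237]
ee_rot: [2.505, 1.896, 0.0]
contact_force: [0.5, -0.4, 1.2]
grip_width: 0.0008
```

step_arm([
  [0,0,0.002,0],
])

```text
t: 4.95
position: [0.5849, 0.0048, 0.0228]
ee_rot: [2.505, 1.896, 0.0]
contact_force: [-0.4, -0.7, 0.0]
grip_width: -0.0001
```

step_arm([
  [0,0,0.002,0],
])

```text
t: 5.08
position: [0.5848, 0.0048, 0.0217]
ee_rot: [2.505, 1.896, -0.0]
contact_force: [-0.6, 0.0, 0.1]
grip_width: 0.0005
```

step_arm([
  [0,0,0.001,0],
  [0,0,0,0],
])

```text
t: 5.32
position: [0.5847, 0.0048, 0.0212]
ee_rot: [-2.505, -1.896, 0.0]
contact_force: [-0.1, -0.6, 0.1]
grip_width: 0.0008
```

Run:
```python
from h import *
shot('wrist','w3.png'); 
i=cv2.imread('pics/w3.png')[150:290,190:380]; cv2.imwrite('pics/w3b.png',cv2.resize(i,None,fx=4,fy=4,interpolation=cv2.INTER_CUBIC))
```

```text
(no output)
```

View pics/w3b.png

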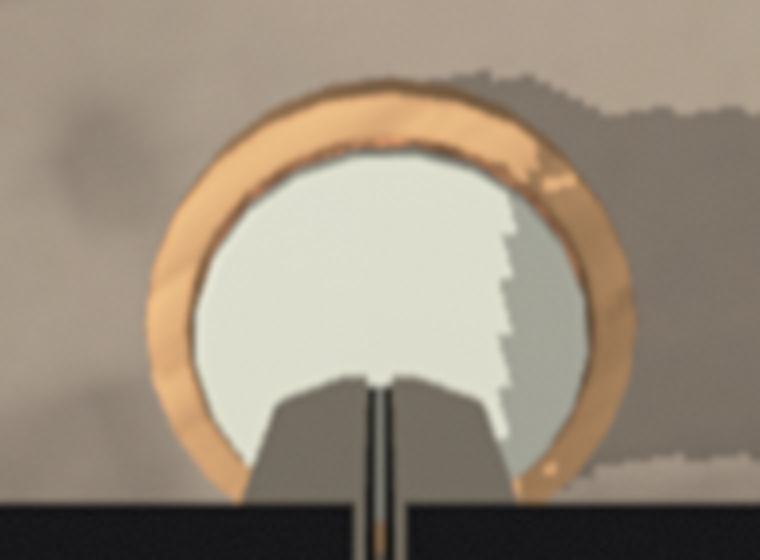

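The force showed no clear contact by z = 21 mm. I'll lift back to the earlier viewpoint and compare pictures to see whether the pane moved.

step_arm([
  [0,0,-0.013,0],
  [0,0,-0.014,0],
  [0,0,0,0],
  [0,0,0,0],
])

```text
t: 5.88
position: [0.5849, 0.0048, 0.0349]
ee_rot: [2.505, 1.896, 0.0]
contact_force: [-0.1, 0.4, 0.3]
grip_width: 0.0008
```

Run:
```python
from h import *
shot('wrist','w4.png'); s=read_state(); print(s['position'],s['contact_force'])
a=[]
for f in('w2','w4'):
    i=cv2.imread(f'pics/{f}.png')[160:275,220:352]; a.append(cv2.resize(i,None,fx=3,fy=3,interpolation=cv2.INTER_CUBIC))
cv2.imwrite('pics/cmp.png',np.hstack(a))
```

```text
[0.58474083 0.00480372 0.0347445 ] [ 0.15970438 -0.35231647 -0.20982649]
```

View pics/cmp.png

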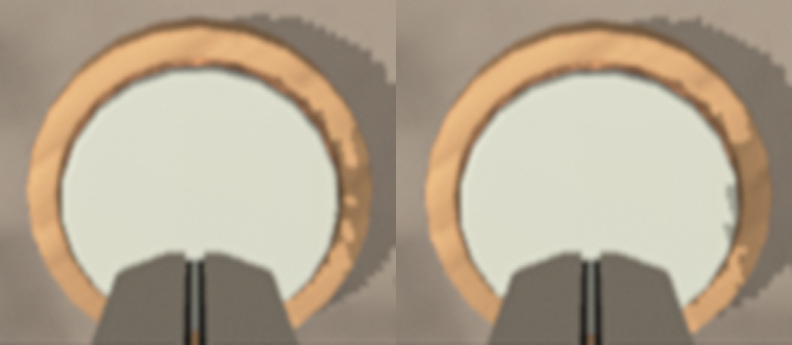

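Run:
```python
from h import *
for f in('w2.png','w3.png','w4.png'):
    c=np.load(f'pics/{f}.npz'); i=cv2.imread('pics/'+f).astype(float)
    K=np.array([[c['fx'],0,c['cx']],[0,c['fy'],c['cy']],[0,0,1.]])
    H=np.linalg.inv(c['hand_eye'])
    pr=lambda p:cv2.projectPoints(np.array(p,float).reshape(-1,1,3),cv2.Rodrigues(H[:3,:3])[0],H[:3,3],K,c['dist_coeffs'])[0][:,0].round(1)
    print(f,'tip px',pr([[0,0,0],[0,-.0075,0],[0,.0075,0],[0,-.0075,-.005]]).tolist())
    # blueness ratio B/R : pane ~1, wood low ; radial half-crossing
    q=cv2.GaussianBlur(i,(0,0),.7); ratio=q[:,:,0]/q[:,:,2]
    cx,cy=287,226
    pi,po=[],[]
    for t in np.radians(np.arange(-200,21,4)):
        r=np.arange(25,75,.1); x=cx+r*np.cos(t); y=cy+r*np.sin(t)
        v=cv2.remap(ratio.astype(np.float32),x.astype(np.float32)[None],y.astype(np.float32)[None],1)[0]
        k=np.argmax(v<.72); pi.append((x[k],y[k])); k2=k+20+np.argmax(v[k+20:]>.72); po.append((x[k2],y[k2]))
    for nm,p,z in(('pane',pi,.025),('pane',pi,.020),('rim',po,.020)):
        P=px2w(f,p,z)[:,:2]; A=np.c_[2*P,np.ones(len(P))]
        for _ in range(3):
            s=np.linalg.lstsq(A,(P**2).sum(1),rcond=None)[0]; r=np.sqrt(s[2]+s[:2]@s[:2]); e=abs(np.hypot(*(P-s[:2]).T)-r)
            m=e<np.percentile(e,85); A,P=A[m],P[m]
        print(nm,z,s[:2].round(4),'dia',round(2000*r,2),'res',round(1000*e.mean(),2))
```

```text
w2.png tip px [[284.1, 235.0], [284.0, 225.0], [284.1, 244.8], [284.0, 227.3]]
pane 0.025 [0.5845 0.0073] dia 69.57 res 0.08
pane 0.02 [0.5862 0.0068] dia 71.16 res 0.08
rim 0.02 [0.5834 0.0075] dia 88.16 res 0.26
w3.png tip px [[284.1, 235.0], [284.0, 225.0], [284.1, 244.8], [284.0, 227.3]]
pane 0.025 [0.5843 0.0072] dia 69.32 res 0.1
pane 0.02 [0.5861 0.0068] dia 71.03 res 0.1
rim 0.02 [0.5828 0.0077] dia 87.58 res 0.24
w4.png tip px [[284.1, 235.0], [284.0, 225.0], [284.1, 244.8], [284.0, 227.3]]
pane 0.025 [0.5844 0.0073] dia 69.36 res 0.08
pane 0.02 [0.5861 0.0069] dia 70.97 res 0.08
rim 0.02 [0.5832 0.0075] dia 87.99 res 0.26
```

The image fit shows the pane is still proud (69.4 mm across at z = 25 mm), so the real tip sits above the nominal TCP. I'll go on down in small steps and watch for contact force.

step_arm([
  [0,0,0.014,0],
  [0,0,0.013,0],
  [0,0,0,0],
])

```text
t: 6.3
position: [0.584, 0.0049, 0.0201]
ee_rot: [-2.504, -1.895, 0.002]
contact_force: [0.1, -0.5, -0.0]
grip_width: 0.0006
```

step_arm([
  [0,0,0.001,0],
])

```text
t: 6.42
position: [0.5848, 0.0048, 0.0206]
ee_rot: [-2.505, -1.896, 0.0]
contact_force: [0.7, -0.1, 0.2]
grip_width: 0.0003
```

step_arm([
  [0,0,0.001,0],
])

```text
t: 6.55
position: [0.585, 0.0048, 0.0204]
ee_rot: [2.505, 1.896, 0.0]
contact_force: [0.8, -0.4, -0.5]
grip_width: 0.0001
```

step_arm([
  [0,0,0.001,0],
])

```text
t: 6.68
position: [0.585, 0.0048, 0.0199]
ee_rot: [2.505, 1.896, 0.0]
contact_force: [-0.8, 0.4, -0.1]
grip_width: 0.001
```

step_arm([
  [0,0,0.001,0],
])

```text
t: 6.8
position: [0.5849, 0.0048, 0.0194]
ee_rot: [2.505, 1.896, 0.0]
contact_force: [-0.7, 0.2, 0.4]
grip_width: 0.0006
```

```bash
cat > fit.py <<'E'
from h import *
def fit(f,cx=287,cy=226):
    i=cv2.imread('pics/'+f).astype(float)
    q=cv2.GaussianBlur(i,(0,0),.7); ratio=(q[:,:,0]/q[:,:,2]).astype(np.float32)
    p=[]
    for t in np.radians(np.arange(-200,21,4)):
        r=np.arange(25,75,.1); x=cx+r*np.cos(t); y=cy+r*np.sin(t)
        v=cv2.remap(ratio,x.astype(np.float32)[None],y.astype(np.float32)[None],1)[0]
        k=np.argmax(v<.72); p.append((x[k],y[k]))
    P=px2w(f,p,.025)[:,:2]; A=np.c_[2*P,np.ones(len(P))]
    for _ in range(3):
        s=np.linalg.lstsq(A,(P**2).sum(1),rcond=None)[0]; r=np.sqrt(s[2]+s[:2]@s[:2]); e=abs(np.hypot(*(P-s[:2]).T)-r)
        m=e<np.percentile(e,85); A,P=A[m],P[m]
    print(f,s[:2].round(4),'dia@25',round(2000*r,2),'res',round(1000*e.mean(),2))
E
python3 - <<'E'
from fit import *
shot('wrist','w5.png'); fit('w5.png'); s=read_state(); print(s['t'],s['position'],s['contact_force'])
E
```

```text
w5.png [0.5843 0.0073] dia@25 69.29 res 0.1
6.85 [0.58480873 0.00479701 0.01924706] [-0.23491432  0.23524448  0.3566829 ]
```

step_arm([
  [0,0,0.001,0],
])

```text
t: 6.98
position: [0.5849, 0.0048, 0.0188]
ee_rot: [2.505, 1.896, 0.0]
contact_force: [1.0, -0.1, 0.3]
grip_width: 0.0004
```

step_arm([
  [0,0,0.001,0],
])

```text
t: 7.1
position: [0.5848, 0.0048, 0.0183]
ee_rot: [2.505, 1.896, 0.0]
contact_force: [-0.8, -0.4, 0.3]
grip_width: 0.0003
```

step_arm([
  [0,0,0.001,0],
])

```text
t: 7.22
position: [0.5848, 0.0048, 0.0177]
ee_rot: [-2.505, -1.896, 0.0]
contact_force: [0.9, -0.3, 0.0]
grip_width: 0.0005
```

step_arm([
  [0,0,0.001,0],
])

```text
t: 7.35
position: [0.5848, 0.0048, 0.0172]
ee_rot: [-2.505, -1.896, 0.0]
contact_force: [-0.2, 0.6, -0.2]
grip_width: 0.0006
```

step_arm([
  [0,0,0.001,0],
])

```text
t: 7.48
position: [0.5848, 0.0048, 0.0167]
ee_rot: [-2.505, -1.896, 0.0]
contact_force: [0.3, -0.2, -0.3]
grip_width: 0.0006
```

Run:
```python
from fit import *
shot('wrist','w6.png'); fit('w6.png'); s=read_state(); print(s['t'],s['position'],s['contact_force'])
i=cv2.imread('pics/w6.png')[150:290,190:380]; cv2.imwrite('pics/w6b.png',cv2.resize(i,None,fx=4,fy=4,interpolation=cv2.INTER_CUBIC))
c=camera('scene'); i=c['img'][120:250,200:340,::-1]; cv2.imwrite('pics/s6.png',cv2.resize(i,None,fx=5,fy=4.5,interpolation=cv2.INTER_CUBIC))
```

```text
w6.png [0.5843 0.0072] dia@25 69.28 res 0.11
7.525 [0.58478328 0.00478803 0.01665389] [-0.39040612 -0.50506813  0.32634951]
```

View pics/s6.png

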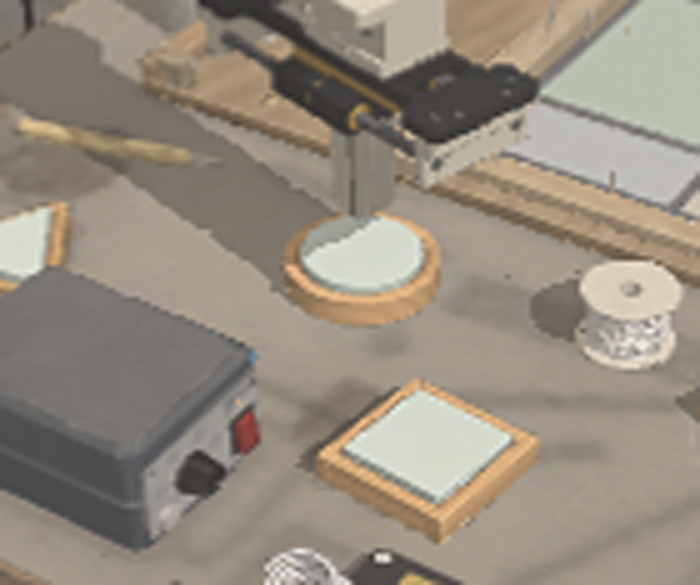

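Run:
```python
from fit import *
import numpy as np
shot('scene','s7.png')
c=np.load('pics/s7.png.npz'); T=c['world_from_camera']; print('scene cam',T[:3,3].round(3)); print('top cam',np.load('pics/top1.png.npz')['world_from_camera'][:3,3].round(3))
def ray(f,p):
    a=px2w(f,[p],0.)[0]; b=px2w(f,[p],.1)[0]; d=b-a; return a,d/np.linalg.norm(d)
def tri(rs):
    A=sum(np.eye(3)-np.outer(d,d) for a,d in rs); b=sum((np.eye(3)-np.outer(d,d))@a for a,d in rs); return np.linalg.solve(A,b)
print('tip',tri([ray('s7.png',(272,167.8)),ray('w6.png',(286,244))]).round(4))
for nm,s,w,t in (('round',(272.4,176),(491,319),(310,119)),('square',(285.3,219),(346,238),(452,265))):
    rs=[ray('s7.png',s),ray('w1.png',np.array(w)*.7)]; rt=[rs[0],ray('top1.png',(130+t[0]/3,130+t[1]/3))]
    print(nm,'scene+wrist',tri(rs).round(4),'scene+top',tri(rt).round(4))
```

```text
scene cam [-0.174 -0.501  0.784]
top cam [ 0.364 -0.092  1.238]
tip [0.5817 0.0061 0.0479]
round scene+wrist [0.5893 0.0084 0.0136] scene+top [0.5848 0.0055 0.0182]
square scene+wrist [ 0.4658 -0.1118  0.0153] scene+top [ 0.4651 -0.1118  0.0158]
```

View pics/w6b.png

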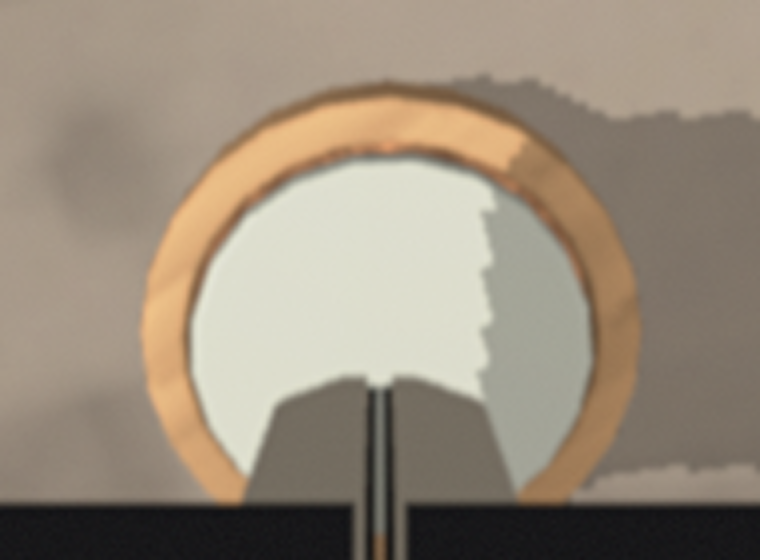

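The triangulated tip is well above both the pane and the nominal TCP, which agrees with there being no contact. I'll descend in 1 mm steps, watching force and image.

step_arm([
  [0,0,0.002,0],
  [0,0,0.002,0],
])

```text
t: 7.88
position: [0.5848, 0.0048, 0.0147]
ee_rot: [2.505, 1.896, -0.0]
contact_force: [-0.3, -0.5, -0.2]
grip_width: 0.0004
```

step_arm([
  [0,0,0.002,0],
])

```text
t: 8.0
position: [0.5848, 0.0048, 0.0136]
ee_rot: [-2.505, -1.896, 0.0]
contact_force: [-0.2, 0.8, 0.5]
grip_width: 0.0004
```

step_arm([
  [0,0,0.002,0],
])

```text
t: 8.12
position: [0.5848, 0.0048, 0.0126]
ee_rot: [-2.505, -1.896, 0.0]
contact_force: [-0.1, -0.4, 0.0]
grip_width: 0.0006
```

Run:
```python
from fit import *
shot('wrist','w7.png'); fit('w7.png'); s=read_state(); print(s['t'],s['position'],s['contact_force'])
```

```text
w7.png [0.5841 0.0073] dia@25 69.12 res 0.09
8.175 [0.58471529 0.00480176 0.01253814] [ 0.18260003 -0.47252916  0.35354067]
```

step_arm([
  [0,0,0.003,0],
  [0,0,0.003,0],
])

```text
t: 8.43
position: [0.5848, 0.0048, 0.0097]
ee_rot: [2.505, 1.896, 0.0]
contact_force: [0.5, -0.6, -0.2]
grip_width: 0.0007
```

step_arm([
  [0,0,0.002,0],
])

```text
t: 8.55
position: [0.5848, 0.0048, 0.0086]
ee_rot: [-2.505, -1.896, 0.0]
contact_force: [0.1, -0.8, 0.7]
grip_width: 0.0003
```

step_arm([
  [0,0,0.002,0],
])

```text
t: 8.68
position: [0.5848, 0.0048, 0.0077]
ee_rot: [-2.505, -1.896, 0.0]
contact_force: [0.2, 0.4, 0.1]
grip_width: 0.0007
```

step_arm([
  [0,0,0.002,0],
])

```text
t: 8.8
position: [0.5848, 0.0048, 0.0067]
ee_rot: [2.505, 1.896, 0.0]
contact_force: [0.9, 0.5, -0.3]
grip_width: 0.0006
```

Run:
```python
from fit import *
shot('wrist','w8.png'); fit('w8.png'); s=read_state(); print(s['t'],s['position'],s['contact_force'])
c=camera('scene'); i=c['img'][150:195,240:305,::-1]; cv2.imwrite('pics/s8.png',cv2.resize(i,None,fx=10,fy=10,interpolation=cv2.INTER_CUBIC))
```

```text
w8.png [0.5841 0.0073] dia@25 69.11 res 0.1
8.85 [0.58474369 0.00479094 0.00657915] [ 0.28783579 -0.07964625 -0.03643284]
```

View pics/s8.png

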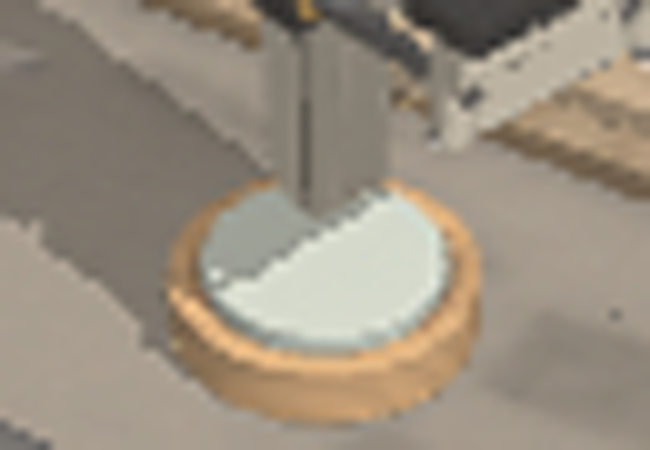

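The tip is still visibly above the pane: its bottom is at (315,215) in the crop, with the pane centre at (325,265). I'd guess 10–15 mm to go.

step_arm([
  [0,0,0.003,0],
  [0,0,0.003,0],
  [0,0,0.002,0],
])

```text
t: 9.28
position: [0.5848, 0.0048, 0.0026]
ee_rot: [-2.505, -1.896, 0.0]
contact_force: [-0.7, 0.2, 0.0]
grip_width: 0.0005
```

step_arm([
  [0,0,0.002,0],
])

```text
t: 9.4
position: [0.5848, 0.0048, 0.0017]
ee_rot: [-2.505, -1.896, 0.0]
contact_force: [-0.2, 0.8, 0.1]
grip_width: 0.0004
```

step_arm([
  [0,0,0.002,0],
])

```text
t: 9.52
position: [0.5848, 0.0048, 0.0007]
ee_rot: [2.505, 1.896, -0.0]
contact_force: [1.2, -0.1, -0.8]
grip_width: 0.001
```

step_arm([
  [0,0,0.002,0],
])

```text
t: 9.65
position: [0.5848, 0.0048, -0.0003]
ee_rot: [2.505, 1.896, 0.0]
contact_force: [-0.1, -0.5, -0.4]
grip_width: 0.0006
```

step_arm([
  [0,0,0.002,0],
])

```text
t: 9.78
position: [0.5849, 0.0048, -0.0013]
ee_rot: [2.505, 1.896, 0.0]
contact_force: [-0.9, -0.6, -0.8]
grip_width: 0.0006
```

Run:
```python
from fit import *
shot('wrist','w9.png'); fit('w9.png'); s=read_state(); print(s['t'],s['position'],s['contact_force'])
```

```text
w9.png [0.5837 0.0074] dia@25 68.36 res 0.1
9.825 [ 0.58474338  0.00481811 -0.0014268 ] [-0.3573267   0.34073271 -0.12006674]
```

The pane's apparent diameter has dropped from 69.1 to 68.4, so it has started to move (about 2 mm). The force reading doesn't show the light friction at rest, so I'll use the image as the gauge, in small steps.

step_arm([
  [0,0,0.002,0],
  [0,0,0,0],
])

```text
t: 10.07
position: [0.5848, 0.0048, -0.0023]
ee_rot: [-2.505, -1.896, 0.0]
contact_force: [0.7, -0.3, 1.0]
grip_width: 0.0008
```

Run:
```python
from fit import *
shot('wrist','w10.png'); s=read_state(); print(s['t'],s['position'],s['contact_force'])
for k in (3,5,6,7,8,9,10): fit(f'w{k}.png')
```

```text
10.125 [ 0.58476425  0.00478333 -0.00230155] [0.63556659 0.55560262 0.28343486]
w3.png [0.5843 0.0072] dia@25 69.32 res 0.1
w5.png [0.5843 0.0073] dia@25 69.29 res 0.1
w6.png [0.5843 0.0072] dia@25 69.28 res 0.11
w7.png [0.5841 0.0073] dia@25 69.12 res 0.09
w8.png [0.5841 0.0073] dia@25 69.11 res 0.1
w9.png [0.5837 0.0074] dia@25 68.36 res 0.1
w10.png [0.5837 0.0074] dia@25 68.42 res 0.1
```

Run:
```python
from h import *
import os; 
np.savez('pics/s8.png.npz',**dict(np.load('pics/s7.png.npz')))
def ray(f,p):
    a=px2w(f,[p],0.)[0]; b=px2w(f,[p],.1)[0]; d=b-a; return a,d/np.linalg.norm(d)
def tri(rs):
    A=sum(np.eye(3)-np.outer(d,d) for a,d in rs); b=sum((np.eye(3)-np.outer(d,d))@a for a,d in rs); return np.linalg.solve(A,b)
print('slit tip',tri([ray('s8.png',(270.5,170.7)),ray('w8.png',(284.7,244.5))]).round(4))
print('pane',tri([ray('s8.png',(272.4,176.5)),ray('w8.png',(286,226))]).round(4))
# predicted wrist pixel of near tip edge for depth behind TCP
c=np.load('pics/w8.png.npz');K=np.array([[c['fx'],0,c['cx']],[0,c['fy'],c['cy']],[0,0,1.]]);H=np.linalg.inv(c['hand_eye'])
for b in(0,.02,.03,.04): print(b,cv2.projectPoints(np.array([[0,-.0075,-b],[0,0,-b]]),cv2.Rodrigues(H[:3,:3])[0],H[:3,3],K,c['dist_coeffs'])[0][:,0].round(1).tolist())
print(px2w('w8.png',[(284.7,244.5)],.025))
# new scene picture, tip column profile
shot('scene','s10.png'); i=cv2.imread('pics/s10.png')
a=cv2.resize(i[140:195,240:305],None,fx=6,fy=8,interpolation=cv2.INTER_CUBIC)
w=cv2.imread('pics/w10.png')[150:290,210:360]; w=cv2.resize(w,(400,440),interpolation=cv2.INTER_CUBIC)
cv2.imwrite('pics/m10.png',np.hstack([a,w]))
```

```text
slit tip [0.5788 0.0069 0.0406]
pane [0.5787 0.0059 0.0182]
0 [[284.0, 225.0], [284.1, 235.0]]
0.02 [[284.0, 234.9], [284.0, 245.7]]
0.03 [[284.0, 240.5], [284.0, 251.9]]
0.04 [[284.0, 246.8], [284.0, 258.7]]
[[0.58478502 0.00526728 0.025     ]]
```

View pics/m10.png

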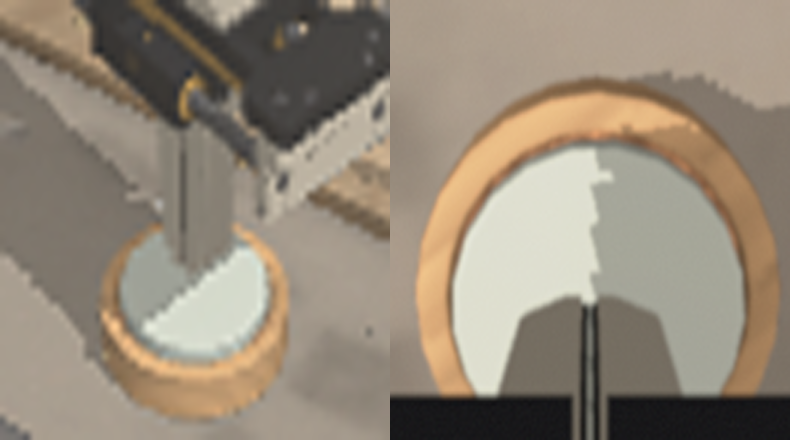

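Triangulating from both cameras puts the tip about 22 mm above the pane at TCP z = 6.6 mm. The drop in diameter came from the shadow edge. I expect contact near TCP z = -15 mm.

step_arm([
  [0,0,0.004,0],
  [0,0,0.004,0],
  [0,0,0.003,0],
  [0,0,0.002,0],
])

```text
t: 10.68
position: [0.5847, 0.0048, -0.0089]
ee_rot: [-2.505, -1.896, 0.0]
contact_force: [-0.8, -0.6, 0.3]
grip_width: 0.0003
```

step_arm([
  [0,0,0.002,0],
])

```text
t: 10.8
position: [0.5848, 0.0048, -0.0098]
ee_rot: [2.505, 1.896, -0.0]
contact_force: [-0.2, -0.5, 0.5]
grip_width: 0.0005
```

step_arm([
  [0,0,0.002,0],
])

```text
t: 10.92
position: [0.5848, 0.0048, -0.0108]
ee_rot: [2.505, 1.896, 0.0]
contact_force: [0.2, 0.4, -0.4]
grip_width: 0.0005
```

step_arm([
  [0,0,0.002,0],
])

```text
t: 11.05
position: [0.5848, 0.0048, -0.0118]
ee_rot: [2.505, 1.896, 0.0]
contact_force: [0.3, 0.5, 0.7]
grip_width: 0.0005
```

step_arm([
  [0,0,0.002,0],
])

```text
t: 11.18
position: [0.5848, 0.0048, -0.0128]
ee_rot: [-2.505, -1.896, -0.0]
contact_force: [-0.4, -0.0, 0.4]
grip_width: 0.0004
```

Run:
```python
from fit import *
shot('wrist','w11.png'); s=read_state(); print(s['t'],s['position'],s['contact_force']); fit('w11.png')
```

```text
11.225 [ 0.58472968  0.00479513 -0.01292852] [-0.33446141 -0.41959246 -0.38174084]
w11.png [0.5834 0.0075] dia@25 68.05 res 0.09
```

step_arm([
  [0,0,0.001,0],
])

```text
t: 11.35
position: [0.5848, 0.0048, -0.0133]
ee_rot: [2.505, 1.896, 0.0]
contact_force: [0.5, 0.2, 1.3]
grip_width: 0.0004
```

step_arm([
  [0,0,0.001,0],
])

```text
t: 11.48
position: [0.5849, 0.0048, -0.0137]
ee_rot: [2.505, 1.896, 0.0]
contact_force: [-0.7, 1.3, 0.2]
grip_width: 0.0005
```

step_arm([
  [0,0,0.001,0],
])

```text
t: 11.6
position: [0.5848, 0.0048, -0.0143]
ee_rot: [2.505, 1.896, -0.0]
contact_force: [0.9, 0.3, 0.5]
grip_width: 0.0006
```

step_arm([
  [0,0,0.001,0],
])

```text
t: 11.72
position: [0.5848, 0.0048, -0.0146]
ee_rot: [2.505, 1.896, 0.0]
contact_force: [-1.2, -0.5, 2.2]
grip_width: 0.0001
```

step_arm([
  [0,0,0.001,0],
])

```text
t: 11.85
position: [0.5849, 0.0048, -0.0151]
ee_rot: [2.505, 1.896, 0.0]
contact_force: [-0.3, 0.9, 2.5]
grip_width: 0.0006
```

step_arm([
  [0,0,0.001,0],
])

```text
t: 11.98
position: [0.5848, 0.0048, -0.0157]
ee_rot: [2.505, 1.896, 0.0]
contact_force: [-0.6, 0.5, 1.2]
grip_width: 0.0003
```

Run:
```python
from fit import *
shot('wrist','w12.png'); s=read_state(); print(s['t'],s['position'],s['contact_force']); fit('w12.png')
```

```text
12.025 [ 0.58485551  0.00479389 -0.0157507 ] [0.19144494 0.00330584 1.34986866]
w12.png [0.5827 0.0077] dia@25 67.31 res 0.09
```

Contact is at TCP z ≈ -14.5 mm (force 2.2–2.5 N). Since the pane starts 4–5 mm proud, level is at about -19 mm.

step_arm([
  [0,0,0.002,0],
])

```text
t: 12.15
position: [0.5848, 0.0048, -0.0167]
ee_rot: [2.505, 1.896, 0.0]
contact_force: [0.8, 0.1, 1.3]
grip_width: 0.0004
```

step_arm([
  [0,0,0.002,0],
])

```text
t: 12.28
position: [0.5848, 0.0048, -0.0178]
ee_rot: [2.505, 1.896, 0.0]
contact_force: [-0.0, -0.0, 0.3]
grip_width: 0.0004
```

step_arm([
  [0,0,0.001,0],
])

```text
t: 12.4
position: [0.5848, 0.0048, -0.0183]
ee_rot: [2.505, 1.896, -0.0]
contact_force: [-0.6, -0.0, 0.6]
grip_width: 0.0005
```

step_arm([
  [0,0,0.001,0],
])

```text
t: 12.52
position: [0.5848, 0.0048, -0.0188]
ee_rot: [2.505, 1.896, -0.0]
contact_force: [-0.4, -0.3, 1.8]
grip_width: 0.0003
```

step_arm([
  [0,0,0.0005,0],
  [0,0,0,0],
])

```text
t: 12.78
position: [0.5848, 0.0048, -0.019]
ee_rot: [2.505, 1.896, 0.0]
contact_force: [0.4, 0.5, 1.2]
grip_width: 0.0003
```

Run:
```python
from fit import *
shot('wrist','w13.png'); s=read_state(); print(s['t'],s['position'],s['contact_force']); fit('w13.png')
```

```text
12.825 [ 0.58486349  0.00478887 -0.01902632] [0.63288539 0.13587942 0.79738113]
w13.png [0.5812 0.008 ] dia@25 65.75 res 0.06
```

step_arm([
  [0,0,-0.0076,0],
  [0,0,-0.03,0],
  [0,0,-0.04,0],
  [0,0,-0.03,0],
  [0,0,0,0],
  [0,0,0,0],
])

```text
t: 13.58
position: [0.5845, 0.0049, 0.0346]
ee_rot: [-2.505, -1.896, 0.0]
contact_force: [-1.5, 0.2, 0.0]
grip_width: 0.0009
```

Run:
```python
from fit import *
shot('wrist','w14.png'); s=read_state(); print(s['t'],s['position'],s['contact_force']); fit('w4.png');fit('w14.png')
```

```text
13.625 [0.5842284  0.0048718  0.03422277] [ 0.38668385 -0.21552693 -0.87225979]
w4.png [0.5844 0.0073] dia@25 69.36 res 0.08
w14.png [0.5829 0.0076] dia@25 67.98 res 0.09
```

The round pane is down by 4.4 mm by the image, and the centre shift gives the same, so it is level within measuring error. Now to the square pane, rolling 0.24 rad on the way so the gripper body stays clear of the solder station.

step_arm([
  [-0.0714,-0.0401,0,0],
  [-0.0714,-0.0401,0,0],
  [-0.0714,-0.0401,0,1],
  [-0.0714,-0.0401,0,1],
  [0,0,0,1],
  [0,0,0,0],
  [0,0,0,0],
])

```text
t: 14.5
position: [0.4667, -0.1082, 0.0345]
ee_rot: [-2.712, -1.585, 0.0]
contact_force: [-0.1, 0.3, 0.3]
grip_width: 0.0006
```

Run:
```python
from fit import *
shot('wrist','w15.png'); s=read_state(); p=s['position'];A=R.from_rotvec(s['ee_rot']).as_matrix(); print(s['t'],p,s['contact_force']); print(A[:,0].round(3))
print('to (.468,-.111):',((np.array([.468,-.111,p[2]])-p)@A/.5).round(4))
i=cv2.imread('pics/w15.png').astype(float); m=((i[:,:,0]/i[:,:,2]>.88)&(i.sum(2)>520)).astype(np.uint8)
n,l,st,ce=cv2.connectedComponentsWithStats(m)
for k in range(1,n):
    if st[k,4]>300: print(st[k],ce[k].round(1),px2w('w15.png',[ce[k]],.025).round(4))
```

```text
14.55 [ 0.46677249 -0.10815031  0.03454626] [-0.47750748 -0.58645829  0.03974276]
[0.491 0.871 0.   ]
to (.468,-.111): [-0.0038  0.0049 -0.    ]
[ 16   0  43  63 440] [41.6 39.7] [[ 0.279  -0.1795  0.025 ]]
[ 49  54  28  38 313] [60.2 76.7] [[ 0.3021 -0.1834  0.025 ]]
[ 63  70  44  25 301] [83.9 84.9] [[ 0.3138 -0.173   0.025 ]]
[ 227  179  106   85 4999] [280.4 220.7] [[ 0.4586 -0.1069  0.025 ]]
[ 439  244   86   62 4405] [482.6 277.2] [[0.5763 0.0075 0.025 ]]
```

step_arm([
  [-0.004,0.005,0.03,0],
  [0,0,0.03,0],
  [0,0,0.02,0],
  [0,0,0.01,0],
  [0,0,0.003,0],
  [0,0,0,0],
])

```text
t: 15.3
position: [0.468, -0.1115, -0.0116]
ee_rot: [2.714, 1.583, 0.0]
contact_force: [-0.3, 0.1, -0.5]
grip_width: 0.0003
```

step_arm([
  [0,0,0.001,0],
])

```text
t: 15.42
position: [0.4682, -0.1116, -0.0118]
ee_rot: [2.713, 1.582, 0.001]
contact_force: [-0.7, -0.5, -0.7]
grip_width: 0.0003
```

step_arm([
  [0,0,0.001,0],
])

```text
t: 15.55
position: [0.4681, -0.1115, -0.0124]
ee_rot: [2.713, 1.582, 0.001]
contact_force: [-0.3, 0.3, -0.3]
grip_width: 0.0007
```

step_arm([
  [0,0,0.001,0],
])

```text
t: 15.68
position: [0.468, -0.1115, -0.013]
ee_rot: [2.713, 1.583, 0.0]
contact_force: [0.4, -0.4, 0.8]
grip_width: 0.0005
```

step_arm([
  [0,0,0.001,0],
])

```text
t: 15.8
position: [0.4679, -0.1115, -0.0137]
ee_rot: [2.714, 1.583, 0.0]
contact_force: [0.7, 0.6, -1.0]
grip_width: 0.0005
```

step_arm([
  [0,0,0.001,0],
])

```text
t: 15.92
position: [0.4679, -0.1115, -0.0142]
ee_rot: [2.714, 1.583, 0.0]
contact_force: [-0.4, 0.5, -0.3]
grip_width: 0.0007
```

step_arm([
  [0,0,0.001,0],
])

```text
t: 16.05
position: [0.4678, -0.1114, -0.0147]
ee_rot: [-2.714, -1.583, 0.0]
contact_force: [-0.4, -0.2, -0.2]
grip_width: 0.0006
```

step_arm([
  [0,0,0.001,0],
])

```text
t: 16.18
position: [0.4678, -0.1114, -0.0152]
ee_rot: [-2.714, -1.583, 0.0]
contact_force: [-0.3, -0.8, 1.8]
grip_width: 0.0006
```

step_arm([
  [0,0,0.002,0],
])

```text
t: 16.3
position: [0.4679, -0.1114, -0.0161]
ee_rot: [2.714, 1.583, 0.0]
contact_force: [-0.8, 0.5, 1.5]
grip_width: 0.0008
```

step_arm([
  [0,0,0.002,0],
])

```text
t: 16.42
position: [0.4678, -0.1115, -0.0172]
ee_rot: [2.714, 1.583, 0.0]
contact_force: [-0.6, 1.0, 0.9]
grip_width: 0.0007
```

step_arm([
  [0,0,0.002,0],
])

```text
t: 16.55
position: [0.4679, -0.1115, -0.0182]
ee_rot: [2.714, 1.583, 0.0]
contact_force: [-0.5, 1.1, 2.0]
grip_width: 0.0006
```

step_arm([
  [0,0,0.001,0],
])

```text
t: 16.68
position: [0.4679, -0.1115, -0.0188]
ee_rot: [2.714, 1.583, -0.0]
contact_force: [0.0, 0.3, 0.8]
grip_width: 0.0001
```

step_arm([
  [0,0,0.001,0],
  [0,0,0,0],
])

```text
t: 16.92
position: [0.4679, -0.1115, -0.0193]
ee_rot: [2.714, 1.583, -0.0]
contact_force: [-0.7, -0.0, 0.9]
grip_width: 0.0005
```

step_arm([
  [0,0,-0.0076,0],
  [0,0,-0.03,0],
  [0,0,-0.04,0],
  [0,0,-0.03,0],
  [-0.0384,0.0882,0,0],
  [-0.0384,0.0882,0,0],
  [-0.0384,0.0882,0,0],
  [-0.0384,0.0882,0,0],
  [0,0,0,0],
  [0,0,0,0],
])

```text
t: 18.18
position: [0.5828, -0.2644, 0.0345]
ee_rot: [-2.713, -1.582, 0.001]
contact_force: [-0.5, 0.4, -0.1]
grip_width: 0.0005
```

Run:
```python
from fit import *
shot('wrist','w16.png'); s=read_state(); p=s['position'];A=R.from_rotvec(s['ee_rot']).as_matrix(); print(s['t'],p,s['contact_force'])
print('to (.584,-.265):',((np.array([.584,-.265,p[2]])-p)@A/.5).round(4))
i=cv2.imread('pics/w16.png').astype(float); m=((i[:,:,0]/i[:,:,2]>.88)&(i.sum(2)>520)).astype(np.uint8)
n,l,st,ce=cv2.connectedComponentsWithStats(m)
for k in range(1,n):
    if st[k,4]>1000: print(st[k],ce[k].round(1),px2w('w16.png',[ce[k]],.025).round(4))
```

```text
18.225 [ 0.58262444 -0.26396802  0.03461833] [ 0.35776698 -0.14621911 -0.904945  ]
to (.584,-.265): [-0.0004  0.0034 -0.    ]
[ 226  203  117   62 4943] [280.8 231. ] [[ 0.5818 -0.2668  0.025 ]]
[ 435  354   94   43 1868] [492.  381.5] [[ 0.7938 -0.1755  0.025 ]]
```

Centred over the oblong pane. Descending.

step_arm([
  [0,0.002,0.03,0],
  [0,0,0.03,0],
  [0,0,0.02,0],
  [0,0,0.01,0],
  [0,0,0.004,0],
  [0,0,0,0],
])

```text
t: 18.98
position: [0.5846, -0.2658, -0.0123]
ee_rot: [2.714, 1.583, 0.0]
contact_force: [-0.2, -0.4, 0.2]
grip_width: 0.0004
```

step_arm([
  [0,0,0.001,0],
])

```text
t: 19.1
position: [0.5848, -0.2659, -0.0124]
ee_rot: [2.713, 1.582, 0.001]
contact_force: [1.0, 0.1, 0.3]
grip_width: 0.0003
```

step_arm([
  [0,0,0.001,0],
])

```text
t: 19.23
position: [0.5847, -0.2658, -0.013]
ee_rot: [2.713, 1.582, 0.0]
contact_force: [0.2, 0.4, -0.5]
grip_width: 0.0005
```

step_arm([
  [0,0,0.001,0],
])

```text
t: 19.35
position: [0.5845, -0.2657, -0.0137]
ee_rot: [2.714, 1.583, 0.0]
contact_force: [0.2, -0.3, 0.3]
grip_width: 0.0005
```

step_arm([
  [0,0,0.001,0],
])

```text
t: 19.48
position: [0.5845, -0.2657, -0.0143]
ee_rot: [2.714, 1.583, 0.0]
contact_force: [0.2, 0.7, -0.0]
grip_width: 0.0005
```

step_arm([
  [0,0,0.001,0],
])

```text
t: 19.6
position: [0.5845, -0.2657, -0.0148]
ee_rot: [2.714, 1.583, 0.0]
contact_force: [-0.4, 0.1, 2.5]
grip_width: 0.0006
```

step_arm([
  [0,0,0.001,0],
])

```text
t: 19.73
position: [0.5845, -0.2657, -0.0153]
ee_rot: [2.714, 1.583, 0.0]
contact_force: [-0.8, -0.2, 0.3]
grip_width: 0.0001
```

step_arm([
  [0,0,0.002,0],
])

```text
t: 19.85
position: [0.5845, -0.2657, -0.0163]
ee_rot: [2.714, 1.583, 0.0]
contact_force: [-0.3, -0.3, 2.5]
grip_width: 0.0001
```

step_arm([
  [0,0,0.002,0],
])

```text
t: 19.98
position: [0.5845, -0.2656, -0.0174]
ee_rot: [2.714, 1.583, 0.0]
contact_force: [-0.5, 0.7, 2.3]
grip_width: 0.0006
```

step_arm([
  [0,0,0.002,0],
])

```text
t: 20.1
position: [0.5844, -0.2657, -0.0184]
ee_rot: [2.714, 1.583, -0.0]
contact_force: [-0.9, 0.3, 1.1]
grip_width: 0.0004
```

step_arm([
  [0,0,0.0017,0],
  [0,0,0,0],
])

```text
t: 20.35
position: [0.5845, -0.2657, -0.0194]
ee_rot: [2.714, 1.583, 0.0]
contact_force: [0.2, 0.1, 0.3]
grip_width: 0.0005
```

step_arm([
  [0,0,-0.0076,0],
  [0,0,-0.03,0],
  [0,0,-0.05,0],
  [0,0,-0.08,0],
  [0,-0.05,-0.1,0],
  [0,-0.08,-0.08,0],
  [0,-0.08,-0.05,0],
  [0,-0.08,0,0],
  [0,0,0,0],
  [0,0,0,0],
])

```text
t: 21.6
position: [0.459, -0.1948, 0.1806]
ee_rot: [2.712, 1.581, 0.002]
contact_force: [-0.2, 0.0, -0.3]
grip_width: 0.0008
```

Run:
```python
from h import *
s=read_state(); print(s['t'],s['position'],s['contact_force'])
shot('top','top2.png'); shot('wrist','w17.png'); shot('scene','scene2.png')
a=cv2.imread('pics/top2.png')[130:290,100:420]
b=cv2.imread('pics/scene2.png')[130:300,170:420]
cv2.imwrite('pics/fin.png',np.hstack([cv2.resize(a,(400,600*200//600*2))[:, :], cv2.resize(b,(400,400))]))
d=cv2.absdiff(cv2.imread('pics/top1.png'),cv2.imread('pics/top2.png')).max(2)
print([(n,int((d[y-22:y+22,x-22:x+22]>40).sum())) for n,x,y in(('round',234,169),('square',281,218),('obl',344,170),('tri',162,208),('nug',226,211),('spool',294,157),('pliers',352,230),('cut',152,158),('mark',394,190),('flux',139,268))])
```

```text
21.6 [ 0.45903748 -0.19482847  0.18058247] [-0.15784601  0.01764918 -0.28064425]
[('round', 0), ('square', 890), ('obl', 1719), ('tri', 0), ('nug', 0), ('spool', 275), ('pliers', 1517), ('cut', 0), ('mark', 952), ('flux', 0)]
```

View pics/fin.png

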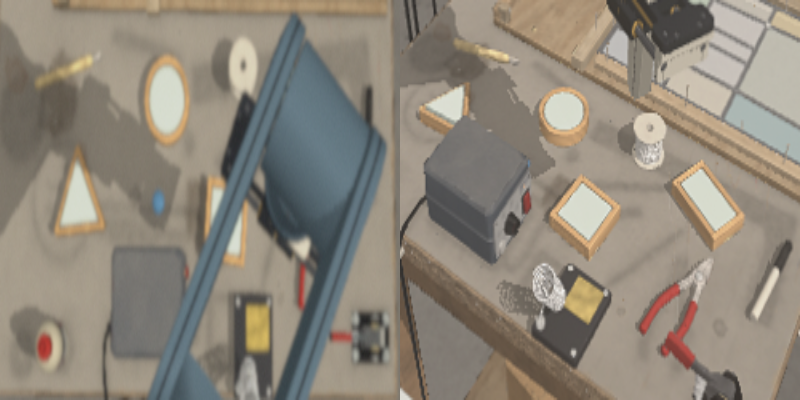

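All objects look where they were, the panes look level, and the arm is clear. One numeric check against the first scene picture, then I hand in.

Run:
```python
from h import *
a,b=[cv2.imread(f'pics/scene{k}.png') for k in(1,2)]
def seg(i,x,y,w,pane):
    j=i[y-w:y+w,x-w:x+w].astype(float); r=j[:,:,0]/j[:,:,2]
    m=(r>.88)&(j.sum(2)>560) if pane else r<.66
    v,u=np.nonzero(m); return np.round([u.mean(),v.mean(),m.sum()],2)
for n,x,y in(('round',272,178),('square',285,221),('oblong',362,216),('tri',198,178)):
    w=30; print(n,'pane',seg(a,x,y,w,1),seg(b,x,y,w,1),'wood',seg(a,x,y,w,0),seg(b,x,y,w,0))
d=cv2.absdiff(a,b).max(2)
for n,x,y in(('spool',326,189),('pliers',342,258),('marker',402,248)): print(n,int((d[y-22:y+22,x-22:x+22]>50).sum()))
hand_in()
```

```text
round pane [ 30.13  27.67 299.  ] [ 30.77  27.87 309.  ] wood [ 30.85  35.52 298.  ] [ 30.84  33.12 353.  ]
square pane [ 28.43  29.46 456.  ] [ 28.1   30.88 460.  ] wood [ 29.44  34.47 451.  ] [ 29.36  33.26 487.  ]
oblong pane [ 30.01  27.41 423.  ] [ 29.51  29.44 436.  ] wood [ 29.17  33.64 433.  ] [ 29.51  32.26 480.  ]
tri pane [ 32.77  25.9  173.  ] [ 32.65  26.06 182.  ] wood [ 29.47  28.89 169.  ] [ 28.48  30.55 157.  ]
spool 15
pliers 0
marker 0
the job is handed in; nothing more can be done
```

I pressed the round pane, then the square one, then the oblong one down to about level with the shut fingertips. I then lifted clear and handed the job in at about 22 s. The triangle was not touched.

- **Depth:** The fingertips turned out to sit about 39 mm behind the reported TCP, so I found each pane by contact force, at TCP z of about -14.5 to -15 mm. I pressed each one to about -19.0 to -19.4 mm, with forces of at most about 2.5 N. I estimate this is level to within about 0.5 mm.
- **Round pane:** The before and after wrist pictures measured 4.3–4.4 mm of travel. An early press stopped short without touching it, which the pictures showed.
- **Square and oblong panes:** I had no separate depth measurement for these. I relied on the same press height, and the scene picture showed both panes sitting lower (1.4 and 2.0 px).
- **Other objects:** The before and after pictures showed no shift of the spool, pliers or marker in the scene view, or of the nugget, cutter or flux bottle in the top view. The triangle pane did not move, and its top-view patch was unchanged.
- **Checks that disagreed:** The final top view was partly blocked by the arm over the square, oblong, spool, pliers and marker. The wood positions in the scene check changed by 1–2 px, including around the untouched triangle. I put that down to shadow and newly visible rim, not movement.

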